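Proof-load a spot-welded sample in the bench pull tester

ROBOT

A 6-joint arm with a two-finger parallel gripper is mounted at the origin on a cart in front of the work surface, level with it; the furniture and walls round the work are solid. World frame = base frame: x ahead of the robot, y to its left, z up, the work surface at z = 0. Lengths are in mm, angles in rad, forces in N, time in s.
With the tool pointing down it reaches from about 375 to 900 mm from the base axis. Payload 3.1 kg.
Tool frame: the origin (TCP) lies between the finger pads; the fingertips stand 11 mm ahead of it and the grasp point (between the pads) lies 8 mm behind it; z points along the fingers, y is the line along which they close (so a half turn about z gives the same grasp; the last joint's range is limited). The gripper opens to 87 mm and grips with 3 to 60 N. Pads are 19 mm wide; open, the fingers measure 117 mm over their backs; the gripper's body (75 mm by 190 mm) begins 51 mm behind the grasp point.
Start: joints at [-1.476, 0.527, 1.433, -0, 1.181, -0.178], TCP at [168.417, -601.857, 233.548] pointing down, gripper open.
Joint ranges: [-3.08, 3.08], [-0.75, 2.2], [0.22, 2.44], [-1.43, 4.57], [0, 2.65], [-2.85, 2.85]. Speed limits (rad/s): [2.79, 2.79, 3.14, 3.14, 3.14, 3.14].

INTERFACE

Orientations are given as a rotation vector (axis times angle).
In Python, from plant import manip, imaging, finish_job gives the robot as it stands.
- The arm moves only by the shell command python3 -m inch 'ROWS' [OPENING] [FORCE]. ROWS is JSON, one flat list of numbers, 6 for each row, row after row: the shift along the world's x, y, z each as a share of 0.2 m, from -1 to 1, then the turn, a rotation vector about the world's x, y, z each as a share of 90 degrees, from -1 to 1. A call has exactly 5 rows; each row is the pose to reach, as a shift and turn from the pose commanded when the call began; what a row does not reach only later rows make up. A row lasts 1/10 s, in which the tool goes at most 50 mm and 8.59 degrees, less where a joint would pass 70% of its speed; a pose out of reach is approached as far as the arm can. A call with a number of a shift or a turn outside -1 to 1 is refused whole. A call with a gripper value outside its range is refused whole. OPENING is the opening, from -1 (shut) to 1 (fully open), set as the call begins (- or left out, the last holds). The fingers move at their own pace and stop on an object; FORCE is the grip in N (left out, the last holds). Time passes only in rows, so rows that repeat a pose let the fingers close, or fill a call up. It gives the time, the measured TCP pose, the force, the opening and the grip force at its end, in the units of the state.
- manip.get_state(): the state, without advancing time (a new reading comes with each control period).
- imaging.snapshot(name): name is "scene" or "top"; returns (picture, depth): 480x640x3 uint8, red, green, blue; 480x640 float32, mm along the optical axis (not along the pixel's ray), 0 where there is no reading.
- imaging.calibration(name): a dict with "intrinsics" (3x3 intrinsics, pixels), "R" (3x3) and "t" (3): a world point X has camera coordinates R X + t. Camera axes: x right, y down, z forward; pixel columns grow to the right and rows downward; lengths in mm; the calibration is good to about 2 mm. A picture is of the moment at which its call begins. calibration takes no time and is no camera call.
- finish_job(): hands the job in; it is judged then, once.
The state is a dict: "time": time; "joints": joint angles; "joint_vel": joint speeds; "effort": joint torques, N m; "position": TCP position; "tcp_rot": TCP orientation; "wrist_force": force on the tool from outside, world axes, zero at the start; "torque": the same for the moment, N m; "opening": finger opening in mm; "finger_force": force on a finger pad.
Only numpy, scipy, OpenCV 4.12 (cv2) and the standard library are available. Lean on these libraries where they do the work, as an engineer would, in place of code of your own. Each camera call takes 0.05 s, during which the arm holds its last target. There are 200 camera calls.

TASK

Proof-load the spot-welded copper sample in the bench pull tester. First push the sample carriage by its knob along the cross rail until the spring plunger snaps into the carriage's notch, which brings the sample's draw pin into the claw; then take the bow handle and pull it out towards the front of the tester, against its spring, until the pointer stands on the long thick proof line of the scale, never beyond the scale's last line. Keep it there: the program finishes while the gripper still holds the handle at the line. Leave the spanner, hex key and electrode tips round the tester where they are.

Things in the scene. Friction and masses are not known exactly. Their poses are not given: they have to be found in the camera images.
- weld_tester: Bench pull tester fixed to the bench: grey base plate 270 x 122 x 12 mm, cross slide at the rear, draw unit on two rods at the front. Origin on the bench on the pull axis, z up, +x from the front (handle end, towards the robot) to the rear, +y left. Base spans x -140..130, y -75..47 mm. Bow handle 96 mm high, knob 88 mm, all else below 63 mm.
- carriage (a joint): Sample carriage on the cross rail, m: 0 = loading end (tester's -y side), grows towards +y. At 0.040 the ball of the spring plunger behind it drops into the notch in its rear edge and the draw pin is in the claw; within 3 mm it snaps there when let go; pushed past, it stays past (stop 0.045). Slides at 2-3 N, 6 N where the ball climbs on (0.007-0.016), 11 N out of the notch.
- carriage_knob (a point): On the axis of the carriage's upright black knob (18 mm diameter, free from 47 to 88 mm above the bench), 70 mm above the bench; at x = 73 mm, y = carriage - 40 mm in the tester's frame. Carriage top 44 mm; a clamp bar with screws up to 60 mm high lies 20 to 31 mm in front of the axis. Axes as the tester's.
- draw_hook (a joint): How far the claw (with the white scale plate) has moved to the tester's -x, m; 0 = home. With the sample's draw pin in the claw it stops on the pin at 0.002. With no pin in it, it just follows the handle and no load builds up (range to 0.045, weak return spring 1.5 to 3 N).
- draw_handle (a joint): Stretch of the measuring spring, m = travel of the handle's pointer along the scale plate: 0 = first line, 0.030 = the long thick proof line, 0.040 = last line, end stop 0.044. Spring force on the handle 4 N at 0 and 400 N/m, so about 16 N at the proof line; it springs back when let go.
- pull_grip: The black bow handle standing upright across the draw unit (along the tester's y), fixed to the sliding crosshead: 78 mm wide overall, bar 12 mm thick. Origin on the crosshead, 48 mm above the bench, under the middle of the bar. Axes as the tester's.
- grip_bar (a point): Middle of the bow handle's bar, 90 mm above the bench; at x = -65 mm, y = 0 in the tester's frame when home, moves with the handle to -x. 53 mm of bar is free between the legs; the spring barrel's top below it is at 60 mm.
- pointer (a point): Pointer of the handle, a thin dark blade along the tester's y over the scale plate on the tester's -y side, 50 mm above the bench. Moves with the handle.
- proof_line (a point): Middle of the long thick proof line (2 mm wide, right across the white scale plate; the other lines, every 5 mm from 0 to 40 mm, are thin and short). Moves with the claw. At the proof load the pointer lies over it, at the same x in the tester's frame.
- spanner_13: steel open/ring spanner, 150 x 27 x 8 mm, lying across behind the tester's rear edge; origin under its centre. Bystander.
- electrode_tip_1: copper electrode tip standing on its shank, 20 mm across, 26 mm high, to the left of the tester's rear end; origin under its centre. Bystander.
- electrode_tip_2: the second copper electrode tip, 20 mm across, 24 mm high, beside the first; origin under its centre. Bystander.
- hex_key_2: bent hex key, 90 x 35 x 8 mm, lying in front of the tester (robot side); origin under its centre. Bystander.

How it is judged (in metres and radians):
On the way, in this order (a step that is already met when the one before it is completed fails the run):
1. the carriage is seated in the detent, before any load is pulled (value of joint carriage between 0.038 and 0.042 m and value of joint draw_handle below 0.005 m), for 0.2 s.
2. the handle is drawn until the pointer is on the proof line, the pin in the claw (value of joint carriage between 0.038 and 0.042 m and value of joint draw_handle between 0.026 and 0.034 m and value of joint draw_hook below 0.005 m), for 0.2 s.
At the end, for the whole second after the job is handed in: The gripper holds the bow handle (at least 5 N on it) still, with the pointer within 4 mm of the proof line (spring stretch 26 to 34 mm), the carriage in its detent (within 2 mm of 40 mm) and the claw drawn up against the sample's pin (claw moved less than 5 mm) (all of step 2 and contact force between the fingers and pull_grip above 5 N and velocity of joint draw_handle between -0.01 and 0.01 m/s); the arm keeps its last pose, push and grip.
It fails at once if overloading: the pointer goes past the last line of the scale (40 mm) (value of joint draw_handle above 0.04 m).
It fails at once if a bystander ( spanner, electrode tip, hex key) is shifted by more than 30 mm (distance of any of spanner_13, electrode_tip_1, electrode_tip_2, hex_key_2 from where it was at the start of the episode above 0.03 m).
It also fails if it takes over 48 s, if anything falls off the work surface, if the arm or the gripper's body presses on something with over 40 N, if the wrist force passes 120 N, or if a joint passes its speed limit or range.

## Working session

There is one attempt and no reset: what is moved stays moved. The work goes in short steps, Python scripts to look and compute and a shell command to move; the robot and the scene stay as the last step left them, time stands still between calls to the robot, and variables do not carry over. Pictures are saved under pics/ and viewed, at most 10 in all, crops included, and the job is handed in when it is done.

```bash
mkdir -p pics; ls; python3 - <<'E'
from plant import manip, imaging
import cv2,numpy as np
for n in("scene","top"):
    p,d=imaging.snapshot(n); cv2.imwrite(f"pics/{n}0.png",p[:,:,::-1]); np.savez(f"{n}0.npz",p=p,d=d)
    c=imaging.calibration(n); print(n,np.round(c["intrinsics"],1).tolist(),np.round(c["R"],3).tolist(),np.round(c["t"],1).tolist())
s=manip.get_state();print(s["time"],s["position"],s["tcp_rot"],s["opening"])
E
```

```text
pics
scene [[500.9, 0.0, 321.1], [0.0, 500.9, 230.8], [0.0, 0.0, 1.0]] [[-0.624, -0.781, -0.019], [-0.323, 0.28, -0.904], [0.712, -0.558, -0.427]] [600.1, 148.2, 715.5]
top [[507.8, 0.0, 322.1], [0.0, 507.8, 238.3], [0.0, 0.0, 1.0]] [[-0.011, -1.0, 0.001], [-0.99, 0.011, -0.143], [0.143, -0.002, -0.99]] [365.0, 525.9, 920.4]
0.1 [ 168.37539709 -601.23318432  232.66003058] [-3.11044550e+00 -4.26929801e-01 -1.30372972e-04] 86.98682847360902
```

View pics/top0.png

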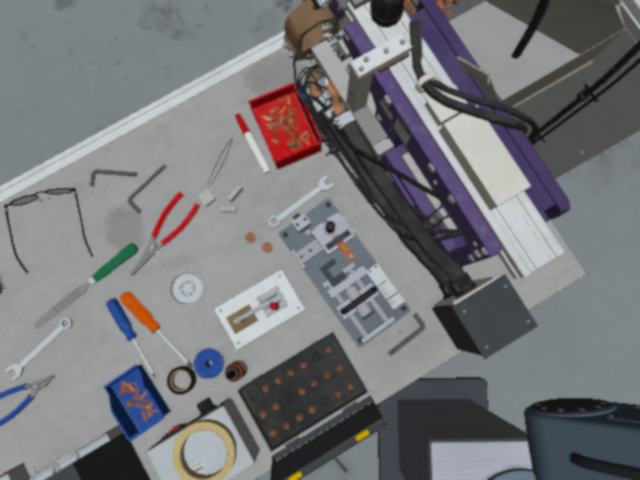

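View pics/scene0.png

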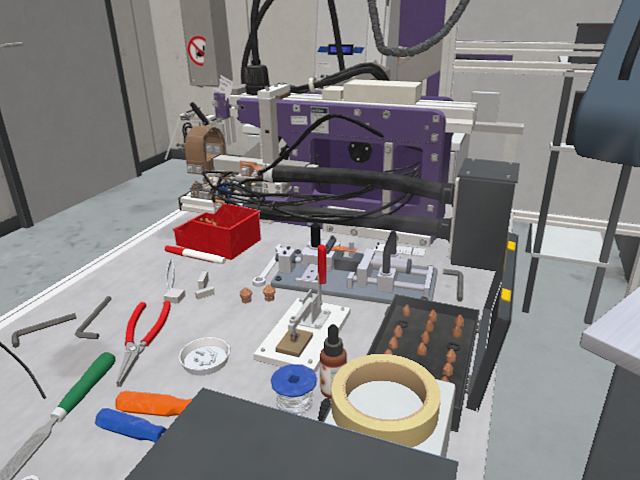

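The top view shows the tester from its rear edge at about (305,215) to its front at (385,325). The knob is near (330,227) and the bow handle near (357,300). The spanner lies at (300,200), the tips at (250,238) and (267,247), and the hex key at (405,335). I'll enlarge this area.

```bash
cat > h.py <<'E'
import numpy as np,cv2
from plant import imaging
def ray(n,u,v,z):
    c=imaging.calibration(n);K,R,t=[np.array(c[k],float) for k in("intrinsics","R","t")]
    o=-R.T@t; d=R.T@np.linalg.solve(K,[u,v,1]); return o+d*(z-o[2])/d[2]
def proj(n,X):
    c=imaging.calibration(n);K,R,t=[np.array(c[k],float) for k in("intrinsics","R","t")]
    q=K@(R@np.array(X,float)+t); return q[:2]/q[2]
E
python3 - <<'E'
import cv2,numpy as np
p=np.load("top0.npz")["p"][190:350,270:430,::-1]; a=cv2.resize(p,(600,600),interpolation=cv2.INTER_CUBIC)
cv2.imwrite("pics/c1.png",a)
E
```

```text
(no output)
```

View pics/c1.png

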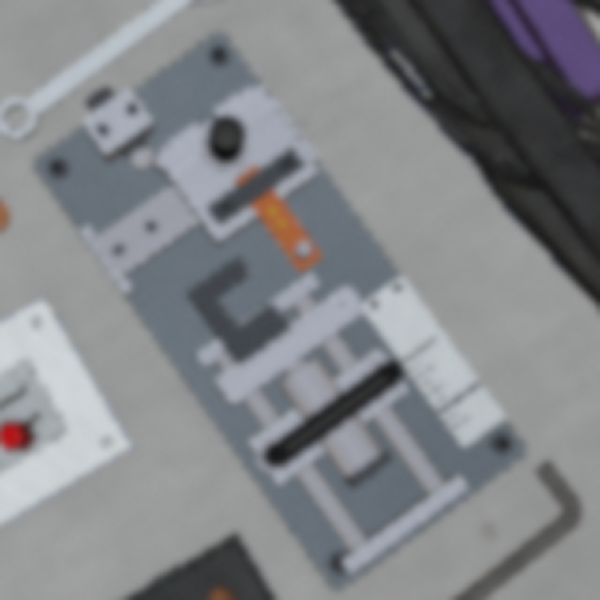

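The crop shows the base corners at (215,33), (38,160), (335,585) and (525,450). The knob top is at (228,137), the bar runs from (272,455) to (397,370), and the proof line is near (478,393).

```bash
python3 - <<'E'
from h import *
def c(u,v,z): return ray("top",270+(u+.5)/3.75-.5,190+(v+.5)/3.75-.5,z)
RR,RL,FL,FR=[c(*q,12) for q in((215,33),(38,160),(335,585),(525,450))]
x=(RR+RL-FL-FR)[:2]; print("yaw long",np.arctan2(x[1],x[0]),"L",np.linalg.norm(x)/2)
w=(RL+FL-RR-FR)[:2]; print("yaw short",np.arctan2(-w[0],w[1]),np.linalg.norm(w)/2)
yaw=np.arctan2(x[1],x[0])
B1,B2=c(272,455,96),c(397,370,96); b=(B1-B2)[:2];print("bar yaw",np.arctan2(-b[0],b[1]),np.linalg.norm(b))
k=c(228,137,88); bar=(B1+B2)/2
cen=(RR+RL+FL+FR)/4
for y in(yaw,):
    ex=np.array([np.cos(y),np.sin(y)]);ey=np.array([-ex[1],ex[0]])
    print("origin from base",cen[:2]+5*ex+14*ey,"from bar",bar[:2]+65*ex,"from knob",k[:2]-73*ex+40*ey)
    print("ex",ex,"ey",ey)
print("knob",k,"bar",bar)
# depth-based points from top + mask of dark knob in tall pixels
from plant import imaging
D=np.load("top0.npz");d=D["d"];cal=imaging.calibration("top");K,R,t=[np.array(cal[k],float) for k in("intrinsics","R","t")]
v,u=np.mgrid[190:350,270:430]; z=d[190:350,270:430]
P=(np.linalg.inv(K)@np.stack([u*z,v*z,z]).reshape(3,-1)-t[:,None]); P=(R.T@P).T
for nm,c0,r,zl in(("knob",k,15,75),("bar",bar,50,82)):
    m=(np.hypot(P[:,0]-c0[0],P[:,1]-c0[1])<r)&(P[:,2]>zl)&(P[:,2]<110); print(nm,m.sum(),P[m].mean(0))
E
```

```text
yaw long 0.6094944007599392 L 265.09500778743245
yaw short 0.6076549817254313 115.74052526141233
bar yaw 0.5799370815998829 70.32579107737699
origin from base [466.70968387 333.61170198] from bar [466.33017721 333.87714312] from knob [461.6835447  335.33364363]
ex [0.81993755 0.57245297] ey [-0.57245297  0.81993755]
knob [544.43710512 344.32520851  88.        ] bar [413.03423617 296.66769984  96.        ]
knob 83 [545.57792148 344.51869586  86.27181613]
bar 294 [412.2056725  296.16486456  93.6433224 ]
```

```bash
python3 - <<'E'
from h import *
H=np.zeros((24,32))
for n in("top","scene"):
    d=np.load(n+"0.npz")["d"];cal=imaging.calibration(n);K,R,t=[np.array(cal[k],float) for k in("intrinsics","R","t")]
    v,u=np.mgrid[0:480,0:640]; m=d>0
    P=((np.stack([u[m],v[m],np.ones(m.sum())])*d[m])); P=(R.T@(np.linalg.inv(K)@P-t[:,None])).T
    i=((P[:,0]-0)//40).astype(int);j=((P[:,1]+640)//40).astype(int)
    ok=(i>=0)&(i<24)&(j>=0)&(j<32); np.maximum.at(H,(i[ok],j[ok]),P[ok,2])
print("cols y from -640 step 40; rows x from 0")
print("     "+" ".join(f"{-640+40*j:4d}" for j in range(32)))
for i in range(24): print(f"{i*40:4d} "+" ".join(f"{int(h):4d}" for h in H[i]))
E
```

```text
cols y from -640 step 40; rows x from 0
     -640 -600 -560 -520 -480 -440 -400 -360 -320 -280 -240 -200 -160 -120  -80  -40    0   40   80  120  160  200  240  280  320  360  400  440  480  520  560  600
   0    0    0    0    0    0    0    0    0    0    0    0    0    0    0    0    0    0    0    0    0    0    0    0    0    0    0    0    0    0    0    0  204
  40    0    0    0    0    0    0    0    0    0    0    0    0    0    0    0    0    0    0    0    0    0    0    0    0    0    0    0    0    0    0    0    0
  80    0    0    0    0    0    0    0    0    0    0    0    0    0    0    0   17   17   16    4    6    2    0    0    0    0    0  162  153   89  115  114   90
 120    0    0    0    0    0    0    0    0    0    0    0    0    0    0    0    4    5    3    4    4    2    0    0    0  161  167  169  164  117  116  118  116
 160    0    0    0    0    0    0    0    0    0    0    0    0    0    0    0    0  370  360  292    0    0    0    0  166  166  165   45   39  118  116  117  116
 200    0    0    0    0    0    0    0    0    0    0    0    0    0 
[... 2364 characters left out ...]
  148  116  103   43   58   17    5    5
 800    0    0    0    0   47   47   47    0    0    0    0    0    0  304  304  176  370  439    0  265  266  315  442  313  262  144  126   42   40    5    5    4
 840    0    0   39   47   48   62    0    0    0    0    0    0    0  302  300  156  325  367  110    0  265  320  443  354  444  208  196    5    6    5    4    4
 880    0    0  427  427  385    0    0    0   27    0    0    0    0    0  265  220  123  112   98    0  441  140  278  444  445  434  202    6    5    2    3    0
 920    0    0  397  427  390  354  326  308   30    0    0    0    0    0    0  171  120   90   76    0  441  375  122   69  445  445   32    3    2    0    0    0
```

```bash
python3 -m inch '[0.6,0.75,0.5,0,0,0.42, 0.6,0.75,0.5,0,0,0.42, 0.6,0.75,0.5,0,0,0.42, 0.6,0.75,0.5,0,0,0.42, 0.6,0.75,0.5,0,0,0.42]' 1 && python3 -m inch '[0.6,0.9,0,0,0,0.42, 0.6,0.9,0,0,0,0.42, 0.6,0.9,0,0,0,0.42, 0.6,0.9,0,0,0,0.42, 0.6,0.9,0,0,0,0.42]'
```

```text
time: 0.6
position: [290.8, -448.9, 335.8]
tcp_rot: [2.799, 1.422, 0.002]
wrist_force: [-0.0, -0.5, -0.7]
opening: 87.1
finger_force: 0.0
time: 1.1
position: [409.6, -267.5, 333.3]
tcp_rot: [-2.187, -2.253, -0.003]
wrist_force: [0.2, -0.6, 0.5]
opening: 87.0
finger_force: 0.0
```

```bash
python3 -m inch '[0.1,0.95,0,0,0,0.367, 0.1,0.95,0,0,0,0.367, 0.1,0.95,0,0,0,0.367, 0.1,0.95,0,0,0,0.367, 0.1,0.95,0,0,0,0.367]' && python3 -m inch '[0,0.95,0,0,0,0, 0,0.95,0,0,0,0, 0,0.95,0,0,0,0, 0,0.95,0,0,0,0, 0,0.95,0,0,0,0]' && python3 -m inch '[0,0.9,0,0,0,0, 0,0.9,0,0,0,0, 0,0.9,0,0,0,0, 0,0.9,0,0,0,0, 0,0.9,0,0,0,0]'
```

```text
time: 1.6
position: [427.3, -77.0, 333.2]
tcp_rot: [-1.457, -2.781, -0.003]
wrist_force: [0.7, -0.5, -0.7]
opening: 86.8
finger_force: 0.0
time: 2.1
position: [427.9, 111.4, 333.4]
tcp_rot: [-1.461, -2.78, -0.002]
wrist_force: [0.6, 0.6, -0.1]
opening: 87.2
finger_force: 0.0
time: 2.6
position: [429.2, 290.0, 333.1]
tcp_rot: [1.465, 2.779, 0.001]
wrist_force: [0.2, -0.6, 0.1]
opening: 86.8
finger_force: 0.0
```

```bash
python3 -m inch '[0.58,0.27,-0.8,0,0,0, 0.58,0.27,-0.8,0,0,0, 0.58,0.27,-0.8,0,0,0, 0.58,0.27,-0.8,0,0,0, 0.58,0.27,-0.8,0,0,0]' 0.1 && python3 -m inch '[0,0,-0.2,0,0,0, 0,0,-0.2,0,0,0, 0,0,-0.2,0,0,0, 0,0,-0.2,0,0,0, 0,0,-0.2,0,0,0]' && python3 - <<'E'
from h import *
p,d=imaging.snapshot("scene"); cv2.imwrite("pics/s1.png",cv2.resize(p[150:350,200:460,::-1],(780,600),interpolation=cv2.INTER_CUBIC))
E
```

```text
time: 3.1
position: [545.3, 338.9, 165.3]
tcp_rot: [-1.47, -2.769, 0.015]
wrist_force: [-0.8, -0.3, -0.6]
opening: 55.2
finger_force: 0.0
time: 3.6
position: [545.6, 342.3, 136.4]
tcp_rot: [1.467, 2.774, 0.005]
wrist_force: [0.0, -0.1, 0.5]
opening: 48.0
finger_force: 0.0
```

View pics/s1.png

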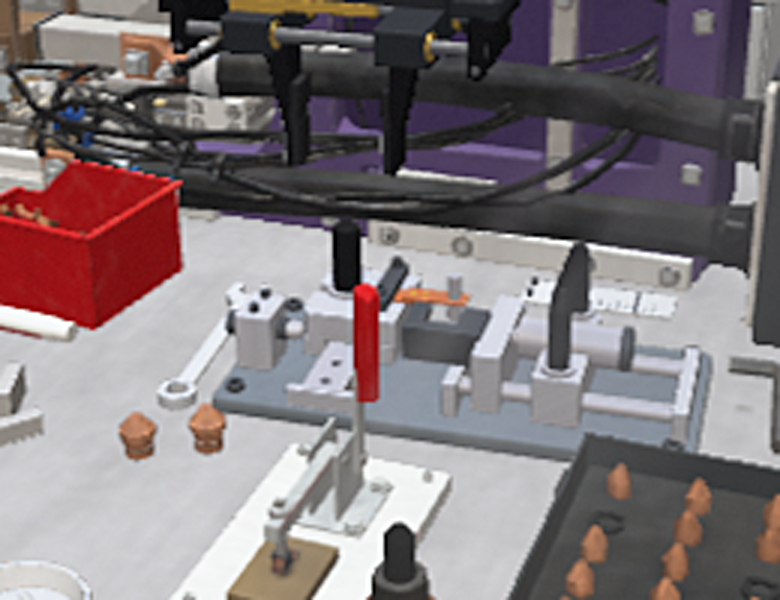

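The scene crop shows the fingers, near columns 300 and 398, standing symmetrically over the knob at (346,225). The path down is clear.

```bash
python3 -m inch '[0,0,-0.1,0,0,0, 0,0,-0.2,0,0,0, 0,0,-0.285,0,0,0, 0,0,-0.285,0,0,0, 0,0,-0.285,0,0,0]' && python3 -m inch '[0,0,0,0,0,0, 0,0,0,0,0,0, 0,0,0,0,0,0, 0,0,0,0,0,0, 0,0,0,0,0,0]' -1 50; python3 -m inch '[0,0,0,0,0,0, 0,0,0,0,0,0, 0,0,0,0,0,0, 0,0,0,0,0,0, 0,0,0,0,0,0]'
```

```text
time: 4.15
position: [544.8, 342.4, 77.5]
tcp_rot: [1.468, 2.777, 0.001]
wrist_force: [-0.2, 0.4, 0.6]
opening: 47.9
finger_force: 0.0
time: 4.65
position: [546.0, 343.1, 77.1]
tcp_rot: [1.468, 2.775, 0.006]
wrist_force: [1.0, 2.1, 1.2]
opening: 16.7
finger_force: 50.0
time: 5.15
position: [546.0, 343.1, 77.1]
tcp_rot: [1.468, 2.775, 0.005]
wrist_force: [3.9, 3.9, -1.1]
opening: 16.8
finger_force: 50.0
```

```bash
python3 -m inch '[-0.017,0.025,0,0,0,0, -0.034,0.049,0,0,0,0, -0.051,0.074,0,0,0,0, -0.068,0.098,0,0,0,0, -0.085,0.123,0,0,0,0]'; python3 -m inch '[0,0,0,0,0,0, 0,0,0,0,0,0, 0,0,0,0,0,0, 0,0,0,0,0,0, 0,0,0,0,0,0]'; python3 - <<'E'
from h import *
p,d=imaging.snapshot("scene"); cv2.imwrite("pics/s2.png",cv2.resize(p[150:350,200:460,::-1],(780,600),interpolation=cv2.INTER_CUBIC))
E
```

```text
time: 5.65
position: [530.6, 365.2, 77.1]
tcp_rot: [1.465, 2.772, 0.002]
wrist_force: [7.0, -3.5, -0.9]
opening: 16.7
finger_force: 50.0
time: 6.15
position: [529.0, 367.5, 77.1]
tcp_rot: [1.468, 2.775, 0.005]
wrist_force: [5.0, 3.2, -1.2]
opening: 16.5
finger_force: 50.0
```

View pics/s2.png

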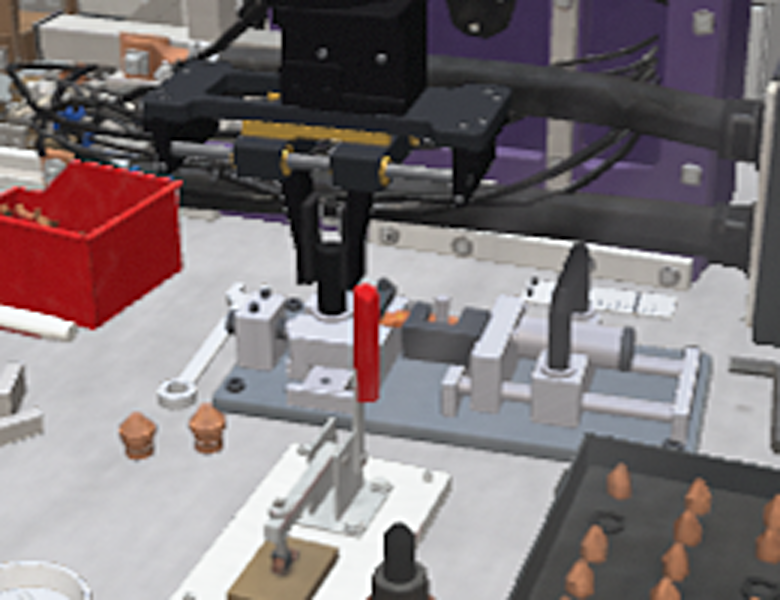

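The carriage has followed the gripper: the knob foot is now at (333,300) in the crop. I'll go on in small steps and watch the force.

```bash
f(){ grep -E 'position|wrist'; }
python3 -m inch '[-0.008,0.012,0,0,0,0, -0.014,0.020,0,0,0,0, -0.014,0.020,0,0,0,0, -0.014,0.020,0,0,0,0, -0.014,0.020,0,0,0,0]'|f
python3 -m inch '[-0.0057,0.0082,0,0,0,0, -0.0057,0.0082,0,0,0,0, -0.0057,0.0082,0,0,0,0, -0.0057,0.0082,0,0,0,0, -0.0057,0.0082,0,0,0,0]'|f
python3 - <<'E'
from h import *
p,d=imaging.snapshot("scene"); cv2.imwrite("pics/s3.png",p[:,:,::-1])
E
```

```text
position: [526.0, 371.7, 77.1]
wrist_force: [3.9, 4.0, 0.6]
position: [525.2, 373.0, 77.1]
wrist_force: [4.7, 2.9, -0.7]
```

```bash
f(){ grep -E 'position|wrist|opening|time'; }
python3 -m inch '[-0.0028,0.0041,0,0,0,0, -0.0028,0.0041,0,0,0,0, -0.0028,0.0041,0,0,0,0, -0.0028,0.0041,0,0,0,0, -0.0028,0.0041,0,0,0,0]'|f
python3 -m inch '[0,0,0,0,0,0, 0,0,0,0,0,0, 0,0,0,0,0,0, 0,0,0,0,0,0, 0,0,0,0,0,0]' 0.1 |f
python3 - <<'E'
from h import *
p,d=imaging.snapshot("scene"); cv2.imwrite("pics/s4.png",p[:,:,::-1])
# carriage shift between s3,s4 vs s0 by phase correlation of the carriage block
a=cv2.imread("pics/s3.png",0)
b=cv2.imread("pics/s4.png",0)
T=a[252:272,296:330]; r=cv2.matchTemplate(b[240:285,280:350],T,cv2.TM_CCOEFF_NORMED); print(cv2.minMaxLoc(r),"expect no motion at (16,12)")
X=np.array([525,373,44.]);ey=np.array([-.569,.822,0]);print("px per mm",proj("scene",X+ey)-proj("scene",X))
cv2.imwrite("pics/s34.png",np.hstack([cv2.resize(q[225:305,275:355],(400,400),interpolation=cv2.INTER_CUBIC) for q in(cv2.imread("pics/s3.png"),cv2.imread("pics/s4.png"))]))
E
```

```text
time: 7.75
position: [525.0, 373.3, 77.1]
wrist_force: [5.5, 0.2, -0.8]
opening: 16.8
time: 8.25
position: [522.1, 372.9, 76.2]
wrist_force: [0.1, 0.5, -0.3]
opening: 45.0
(-0.43004775047302246, 0.995513916015625, (26, 1), (16, 12)) expect no motion at (16,12)
px per mm [-0.17853426  0.26570935]
```

View pics/s34.png

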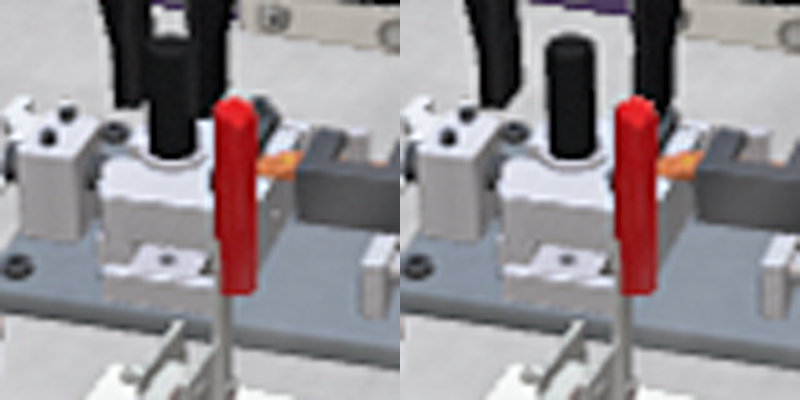

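```bash
f(){ grep -E 'position|wrist|opening|time'; }
python3 -m inch '[0,0,0.2,0,0,0, 0,0,0.32,0,0,0, -0.2,-0.14,0.32,0,0,0, -0.4,-0.28,0.32,0,0,0, -0.545,-0.38,0.32,0,0,0]'|f
python3 - <<'E'
from h import *
P={}
for n in("top","scene"):
    p,d=imaging.snapshot(n); cv2.imwrite(f"pics/{n}5.png",p[:,:,::-1])
    P[n]=p
a=np.load("top0.npz")["p"]
# dark blob (knob top) centroid in both pictures near predicted pixel
for nm,img,X in(("before",a,(545,344,88)),("now",P["top"],(523,374,88))):
    u,v=np.round(proj("top",X)).astype(int); w=img[v-14:v+15,u-14:u+15].max(2); m=(w<60).astype(np.uint8)
    k,l,s,c=cv2.connectedComponentsWithStats(m)
    for i in range(1,k):
        if s[i,4]>20: q=c[i]+(u-14,v-14); print(nm,s[i],q,ray("top",*q,88))
b=cv2.imread("pics/top5.png")[190:350,250:430]; cv2.imwrite("pics/c5.png",cv2.resize(b,None,fx=3.75,fy=3.75,interpolation=cv2.INTER_CUBIC)[:600])
E
```

```text
time: 8.8
position: [410.5, 295.5, 140.6]
wrist_force: [0.9, 0.2, -1.1]
opening: 47.8
before [10 10  7 10 52] [329.78846154 226.78846154] [543.31986197 345.49557755  88.        ]
now [11 10  6 10 41] [313.53658537 238.51219512] [522.4067953  374.79457194  88.        ]
```

View pics/c5.png

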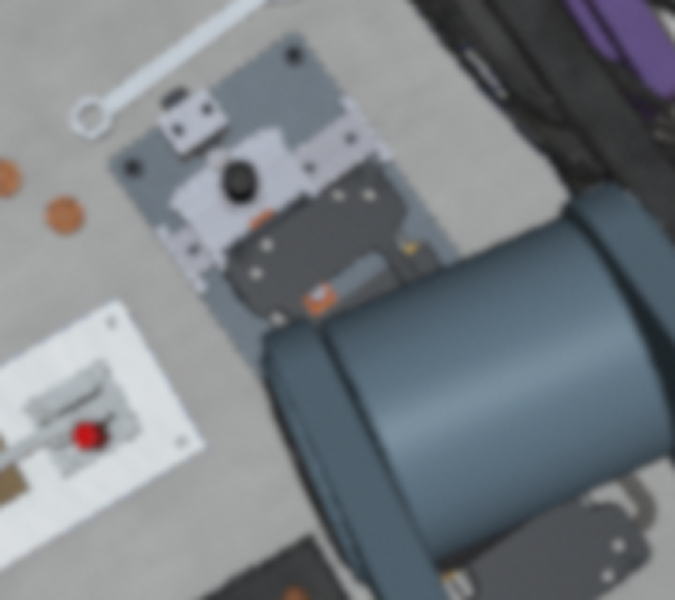

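The knob foot and carriage have moved by 36 mm, and the knob now lies on the pull axis to within about 2 mm. I'll confirm with depth, on the knob top alone and along the plunger.

```bash
python3 - <<'E'
from h import *
def cloud(d,n="top"):
    cal=imaging.calibration(n);K,R,t=[np.array(cal[k],float) for k in("intrinsics","R","t")]
    v,u=np.mgrid[190:350,250:430];z=d[190:350,250:430]
    return (R.T@(np.linalg.inv(K)@np.stack([u*z,v*z,z]).reshape(3,-1)-t[:,None])).T
A=cloud(np.load("top0.npz")["d"]); B=cloud(imaging.snapshot("top")[1])
def near(P,c,r,lo,hi): return P[(np.hypot(P[:,0]-c[0],P[:,1]-c[1])<r)&(P[:,2]>lo)&(P[:,2]<hi)]
bar=near(A,(413,297),48,85,105); s=np.linalg.svd(bar[:,:2]-bar[:,:2].mean(0),full_matrices=False)[2][0]
mid=lambda q:(q[:,:2].max(0)+q[:,:2].min(0))/2
print("bar dir yaw",np.arctan(-s[0]/s[1]),mid(bar),bar[:,:2].mean(0))
k0=near(A,(545,344),16,82,100);k1=near(B,(524,374),16,82,100)
for yaw in(.60,.612):
    ex=np.array([np.cos(yaw),np.sin(yaw)]);ey=np.array([-ex[1],ex[0]])
    for k in(k0,k1): e=k[:,:2].mean(0)-mid(bar); print(yaw,len(k),k.mean(0),"c=",40+e@ey,"dx",e@ex)
E
```

```text
bar dir yaw 0.6140279118126684 [412.6536973  295.66759083] [412.29030469 296.06001631]
0.6 75 [546.21326491 344.48955506  87.05033848] c= 4.881101271071245 dx 137.79842249682238
0.6 77 [525.13597807 374.63006799  87.19438851] c= 41.65827141821851 dx 137.42120076813626
0.612 75 [546.21326491 344.48955506  87.05033848] c= 3.230088417135228 dx 137.36708445888274
0.612 77 [525.13597807 374.63006799  87.19438851] c= 40.00913719191237 dx 137.43120533985217
```

The carriage sits at about 40 mm, so it is seated. Next I'll grip the handle.

```bash

python3 -m inch '[0.01,0,-0.15,0,0,0, 0.01,0,-0.25,0,0,0, 0.01,0,-0.31,0,0,0, 0.01,0,-0.31,0,0,0, 0.01,0,-0.31,0,0,0]'
python3 -m inch '[0,0,0,0,0,0, 0,0,0,0,0,0, 0,0,0,0,0,0, 0,0,0,0,0,0, 0,0,0,0,0,0]' -1 60;python3 -m inch '[0,0,0,0,0,0, 0,0,0,0,0,0, 0,0,0,0,0,0, 0,0,0,0,0,0, 0,0,0,0,0,0]'
```

```text
time: 9.45
position: [416.7, 297.6, 78.6]
tcp_rot: [1.468, 2.777, 0.001]
wrist_force: [-0.3, -0.4, 0.1]
opening: 47.9
finger_force: 0.0
time: 9.95
position: [413.6, 295.9, 78.6]
tcp_rot: [-1.466, -2.775, 0.008]
wrist_force: [-5.8, -4.6, 3.8]
opening: 15.7
finger_force: 3.5
time: 10.45
position: [411.7, 294.8, 78.3]
tcp_rot: [-1.464, -2.773, 0.013]
wrist_force: [-5.2, -6.2, 5.7]
opening: 10.0
finger_force: 59.1
```

```bash
f(){ grep -E 'position|wrist|finger'; }
python3 -m inch '[-0.02,-0.014,0,0,0,0, -0.04,-0.028,0,0,0,0, -0.06,-0.042,0,0,0,0, -0.08,-0.056,0,0,0,0, -0.102,-0.072,0,0,0,0]'|f
python3 -m inch '[0,0,0,0,0,0, 0,0,0,0,0,0, 0,0,0,0,0,0, 0,0,0,0,0,0, 0,0,0,0,0,0]'|f
python3 -m inch '[-0.01,-0.007,0,0,0,0, -0.02,-0.014,0,0,0,0, -0.04,-0.028,0,0,0,0, -0.04,-0.028,0,0,0,0, -0.04,-0.028,0,0,0,0]'|f
```

```text
position: [399.3, 285.6, 78.5]
wrist_force: [4.7, 11.1, -10.7]
finger_force: 60.6
position: [399.5, 285.7, 78.5]
wrist_force: [3.3, 9.4, -10.0]
finger_force: 60.5
position: [393.0, 281.0, 78.6]
wrist_force: [6.2, 12.6, -13.5]
finger_force: 60.7
```

```bash
f(){ grep -E 'position|wrist|finger'; }
python3 -m inch '[-0.015,-0.01,0,0,0,0, -0.03,-0.02,0,0,0,0, -0.045,-0.031,0,0,0,0, -0.045,-0.031,0,0,0,0, -0.045,-0.031,0,0,0,0]'|f
python3 -m inch '[0,0,0,0,0,0, 0,0,0,0,0,0, 0,0,0,0,0,0, 0,0,0,0,0,0, 0,0,0,0,0,0]'|f
python3 - <<'E'
from h import *
p,d=imaging.snapshot("scene"); cv2.imwrite("pics/s6.png",cv2.resize(p[200:320,290:450,::-1],(800,600),interpolation=cv2.INTER_CUBIC))
p,d=imaging.snapshot("top"); cv2.imwrite("pics/t6.png",cv2.resize(p[220:340,320:480,::-1],(800,600),interpolation=cv2.INTER_CUBIC))
E
```

```text
position: [385.9, 275.9, 78.6]
wrist_force: [7.3, 16.1, -15.8]
finger_force: 61.0
position: [385.9, 276.0, 78.6]
wrist_force: [8.1, 16.3, -16.0]
finger_force: 61.0
```

View pics/s6.png

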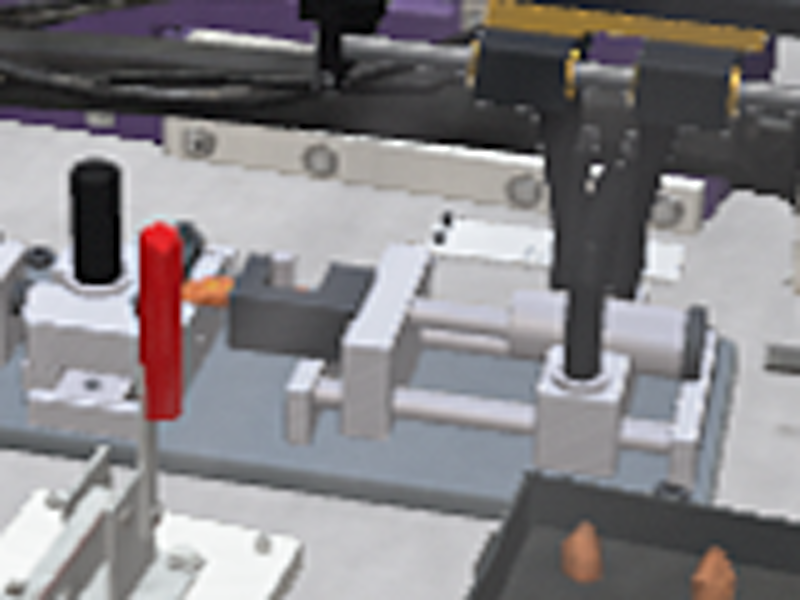

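The scene crop shows the claw bracket at (385,340) almost at home on the pin, with the crosshead drawn out to (585,400). The handle has travelled 31.9 mm, 2 mm of which is claw travel, and the pull is 16 N. Both give about 30 mm of stretch, so I'm handing in.

```bash
python3 -c "
from plant import finish_job
print(finish_job())"
```

```text
the job is handed in; nothing more can be done
None
```

I handed the job in with the carriage seated at about 40 mm and the gripper still holding the handle at about 30 mm stretch (16 N pull), as worked out from arm travel and wrist force; I did not see the pointer on the proof line in a picture, and no verdict came back.

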